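Lift the medal tray out of its tin and hold it level

ROBOT

A 6-joint arm with a two-finger parallel gripper is mounted at the origin on the work surface. World frame = base frame: x ahead of the robot, y to its left, z up, the work surface at z = 0. Lengths are in m, angles in rad, forces in N, time in s.
With the tool pointing down it reaches from about 0.325 to 0.85 m from the base axis. Payload 15.5 kg.
Tool frame: the origin (TCP) lies between the finger pads; the fingertips stand manip.nose_length ahead of it and the grasp point (between the pads) lies 11 mm behind it (manip.nose_length is the distance from the TCP to the fingertips, in m); z points along the fingers, y is the line along which they close (so a half turn about z gives the same grasp; the last joint's range is limited). The gripper opens to 91 mm and grips with 3 to 60 N. Pads are 32 mm wide; open, the fingers measure 118 mm over their backs; the gripper's body (76 mm by 178 mm) begins 60 mm behind the grasp point.
Start: joints at [1.226, 0.494, 1.345, -0, 1.302, -0.096], TCP at [0.155, 0.606, 0.222] pointing down, gripper open.
Joint ranges: [-2.91, 2.91], [-0.82, 2.16], [0.22, 2.67], [-1.22, 4.37], [0.12, 2.79], [-3.08, 3.08]. Speed limits (rad/s): [1.89, 1.89, 2.57, 3.01, 3.01, 3.01].

INTERFACE

Orientations are given as [roll, pitch, yaw] about the fixed x, y, z axes, in that order (R = Rz(yaw) Ry(pitch) Rx(roll)).
In Python, from plant import manip gives the robot as it stands.
- The arm moves only by the tool carry_out, never from a script. Its argument "rows" is a list that holds one entry, the list of rows, each a list of 5 numbers: the shift along the tool's x, y, z in units of 30 mm (1.0 is 30 mm), then the turn about the tool's z in units of 5 degrees (1.0 is 5 degrees), then the opening, from 0 (shut) to 1 (fully open). A call has exactly 8 rows; each row shifts and turns the commanded pose from where the row before left it, along the tool's axes as they then stand; what a row does not reach is not made up. A row lasts 1/12 s, in which the tool goes at most 41.7 mm and 7.16 degrees, less where a joint would pass 70% of its speed; a pose out of reach is approached as far as the arm can. A call is refused whole if a number of a shift passes 1 or a number of a turn 1, either way. A call with a gripper value outside its range is refused whole. The fingers move at their own pace and stop on an object; "squeeze" is the grip in N (left out, the last holds). Time passes only in rows, so rows that do not move let the fingers close, or fill a call up. It gives the time, the measured TCP pose, the force, the opening and the grip force at its end, in the units of the state.
- manip.observe(): the state, without advancing time (a new reading comes with each control period).
- manip.camera(name): name is "scene" or "top"; returns (picture, depth): 420x560x3 uint8, red, green, blue; 420x560 float32, m along the optical axis (not along the pixel's ray), 0 where there is no reading.
- manip.get_calibration(name): a dict with "fx", "fy", "cx", "cy" (pixels), "k1" (the pictures are not rectified: a ray, as slopes to the right and down, at radius r is drawn at 1 + k1 r^2 times it, then the intrinsics apply), "pose" (4x4, takes a point from camera to world coordinates). Camera axes: x right, y down, z forward; pixel columns grow to the right and rows downward; lengths in m; the calibration is good to about 2 mm. A picture is of the moment at which its call begins. get_calibration takes no time and is no camera call.
- manip.finish_job(): hands the job in; it is judged then, once.
The state is a dict: "time_s": time; "joints": joint angles; "qvel": joint speeds; "joint_torque": joint torques, N m; "tcp_pos": TCP position; "tcp_rot": TCP orientation; "force": force on the tool from outside, world axes, zero at the start; "moment": the same for the moment, N m; "finger_gap": finger opening in m; "finger_force": force on a finger pad.
Only numpy, scipy, OpenCV 4.12 (cv2) and the standard library are available. Lean on these libraries where they do the work, as an engineer would, in place of code of your own. Each camera call takes 0.05 s, during which the arm holds its last target. There are 200 camera calls.

TASK

Take the loose lid off the square green coin tin by its knob and lay it, right way up and not dropped, on the middle of the blue felt pad, and let go of it. Then lift the medal tray out of the tin by its handle, keeping it level so both medals stay in it, and finish while still holding the tray level and motionless straight above the tin, its underside at least 5 cm above the tin's rim. Leave everything else on the shelf as it is.

Things in the scene. Friction and masses are not known exactly. Their poses are not given: they have to be found in the camera images.
- tin: square open tin, painted green, 140 x 140 mm outside, 80 mm high, walls and floor 5 mm thick (inside 130 x 130 mm), fixed to the shelf. Origin: centre of its underside; z up, x and y along its sides. It may stand on the left or on the right.
- lid: loose green lid on the tin, 0.16 kg. Origin: centre of its plug's underside, z up, x, y along its sides. Upwards: plug 116 x 116 x 8 mm (7 mm clear of the tin's walls), plate 144 x 144 mm (z 8 to 13 mm) resting on the rim, central brass knob: neck 14 mm diameter to z 24, round head 24 mm diameter, z 24 to 50 mm. Closed: origin 72 mm above the tin's. On the pad it rests on the plug.
- pad: blue felt pad lying flat, 190 x 190 mm, 4 mm thick, fixed to the shelf. Origin: centre of its underside; x and y along its sides.
- tray: silver-coloured tray 110 x 110 mm, 0.22 kg, loose on the tin's floor under the lid, nearly square with the tin, within 4 mm of its middle; floor 4 mm, rim up to 10 mm. Origin: centre of its underside, z up, x, y along its sides. A central post carries a dark handle bar 40 mm long (along x), 12 mm wide (y), z 44 to 60 mm, its top 15 mm below the tin's rim. Grip it across y.
- medal_a: brass medal, 34 mm diameter, 5 mm thick, 35 g, lying loose in the tray about 30 mm to the +y side of its middle. Origin: centre of its underside.
- medal_b: copper medal, 34 mm diameter, 5 mm thick, 35 g, lying loose in the tray about 30 mm to the -y side of its middle. Origin: centre of its underside.
- tweezers: bystander: brass tweezer stand, round foot 80 mm diameter, 125 mm high with a pale bone handle, loose. Origin: centre of its underside.
- loupe: bystander: black loupe, 56 mm diameter, 42 mm high, loose. Origin: centre of its underside.
- dish: bystander: silver-coloured coin dish, 120 mm diameter, 20 mm high, loose. Origin: centre of its underside.
- quartz: bystander: smoky quartz paperweight, 72 mm diameter, 46 mm high, loose. Origin: centre of its underside.
- coinbox_lid_handle (a point): bystander: grip point of the knob on the hinged lid (stiff hinge, standing ajar) of another coin box, bare steel, 110 x 150 mm, 60 mm high, fixed at the back of the shelf.
Not all that is in view belongs to the job. What is shaped like the tin but brown or red is not meant.

How it is judged:
By the outcome, as a careful person would: the job done as asked, in the order asked, and still so for the second after the job is handed in, while the arm keeps its last pose, push and grip.
It also fails if it takes over 64 s, if anything falls off the work surface, if the arm or the gripper's body presses on something with over 40 N, if the wrist force passes 120 N, or if a joint passes its speed limit or range.

## Working session

There is one attempt and no reset: what is moved stays moved. The work goes in short steps, Python scripts to look and compute and a tool call to move; the robot and the scene stay as the last step left them, time stands still between calls to the robot, and variables do not carry over. Pictures are saved under pics/ and viewed, at most 10 in all, crops included, and the job is handed in when it is done.

Besides the shell and the picture viewer there is one more tool, called after "Request:" by a JSON object that holds its "api" and its "payload". carry_out: Moves the arm, as the interface text tells. Its arguments: {"type":"object","properties":{"rows":{"type":"array"},"squeeze":{"type":"number"}},"required":["rows"]}

```bash
mkdir -p pics; ls; cat > h.py <<'E'
import numpy as np, cv2
from plant import manip
def snap(n,tag):
    p,d=manip.camera(n); cv2.imwrite(f'pics/{tag}.png',p[:,:,::-1]); np.savez(f'{tag}.npz',p=p,d=d); return p,d
def rays(n,uv):
    c=manip.get_calibration(n); K=np.array([[c['fx'],0,c['cx']],[0,c['fy'],c['cy']],[0,0,1.]])
    q=cv2.undistortPoints(np.array(uv,float).reshape(-1,1,2),K,np.array([c['k1'],0,0,0,0.]))[:,0]
    T=np.array(c['pose']); return T[:3,3],np.c_[q,np.ones(len(q))]@T[:3,:3].T
def plane(n,uv,z):
    o,r=rays(n,uv); return o+r*((z-o[2])/r[:,2])[:,None]
def dep(n,d,uv):
    o,r=rays(n,uv); uv=np.array(uv).astype(int); return o+r*d[uv[:,1],uv[:,0]][:,None]
E
python3 - <<'E'
from h import *
snap('scene','s0');snap('top','t0')
for n in('scene','top'):print(manip.get_calibration(n))
print(manip.observe(),manip.nose_length)
E
```

```text
pics
{'fx': 491.87022941451505, 'fy': 491.87022941451505, 'cx': 281.3237344099797, 'cy': 208.3139330716229, 'k1': -0.11910779490933976, 'pose': array([[ 0.72645406,  0.45138969, -0.51818128,  1.33328875],
       [ 0.687004  , -0.49570188,  0.53132396, -0.8459466 ],
       [-0.01702928, -0.74197506, -0.67021117,  1.15680216],
       [ 0.        ,  0.        ,  0.        ,  1.        ]])}
{'fx': 498.19379294045376, 'fy': 498.19379294045376, 'cx': 281.3357134353881, 'cy': 208.01489463705784, 'k1': -0.024786494065742577, 'pose': array([[ 0.01209221, -0.98992812,  0.14105351,  0.28174295],
       [-0.99987988, -0.0133385 , -0.00789346, -0.00919031],
       [ 0.0096954 , -0.14094112, -0.98997051,  1.79115351],
       [ 0.        ,  0.        ,  0.        ,  1.        ]])}
{'time_s': 0.1, 'joints': array([ 1.22552068e+00,  4.94140651e-01,  1.34605950e+00,  1.05232062e-05,
        1.30251129e+00, -9.55257124e-02]), 'qvel': array([ 6.58264539e-04,  7.11415848e-05, -2.02871965e-03,  5.71182209e-04,
        1.02744465e-03, -1.40248305e-03]), 'joint_torque': array([ 8.34989478e-04, -8.80248070e+01, -3.82539117e+01,  7.10322149e-02,
        4.84837114e-02, -8.90670663e-06]), 'tcp_pos': array([0.15437177, 0.6052915 , 0.22138898]), 'tcp_rot': array([-3.14047994e+00, -1.16807041e-04,  2.89183986e+00]), 'force': array([-0.60746092,  0.06226142,  0.90656436]), 'moment': array([-0.03583977, -0.04284908,  0.00021684]), 'finger_force': 0.0, 'finger_gap': 0.09125858500885282} 0.008
```

View pics/t0.png

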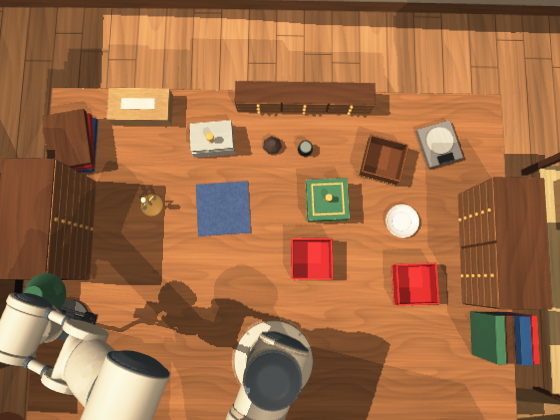

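View pics/s0.png

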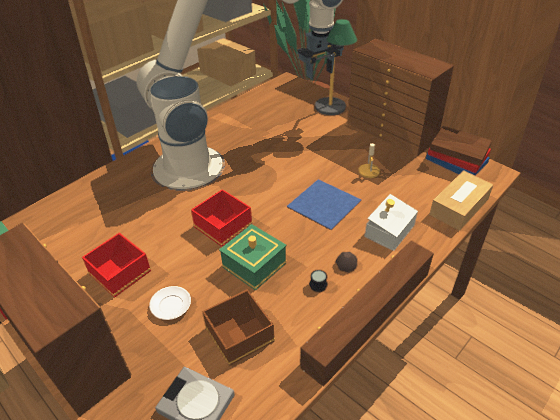

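The top view shows the green tin with its lid around (328,200), knob about (329,198), and the blue pad at about (223,208). The scene view shows the tin at (253,255), knob (252,242), and the pad at (324,203). The tweezer stand, steel box, loupe and quartz lie clear of the direct path.

```bash
cat > m.py <<'E'
from h import *
def blob(p,lo,hi,box):
    hsv=cv2.cvtColor(p,cv2.COLOR_RGB2HSV); m=cv2.inRange(hsv,lo,hi); k=np.zeros_like(m); x0,y0,x1,y1=box; k[y0:y1,x0:x1]=m[y0:y1,x0:x1]
    k=cv2.morphologyEx(k,cv2.MORPH_CLOSE,np.ones((3,3)))
    n,l,s,c=cv2.connectedComponentsWithStats(k); i=1+np.argmax(s[1:,4]); return (l==i).astype(np.uint8)
def hull(m): return max(cv2.findContours(m,cv2.RETR_EXTERNAL,cv2.CHAIN_APPROX_NONE)[0],key=cv2.contourArea)[:,0]
def tri(a,b):
    (o1,r1),(o2,r2)=rays('top',[a]),rays('scene',[b]); A=np.c_[r1[0],-r2[0]]
    s=np.linalg.lstsq(A,o2-o1,rcond=None)[0]; p,q=o1+r1[0]*s[0],o2+r2[0]*s[1]; return (p+q)/2,np.linalg.norm(p-q)
def rect(P):
    (c,s,a)=cv2.minAreaRect(P[:,:2].astype(np.float32)*1000); return np.round(c,1),np.round(s,1),round(a,2)
E
python3 - <<'E'
from m import *
t=np.load('t0.npz');s=np.load('s0.npz')
pad=blob(t['p'],(95,60,30),(130,255,255),(180,165,265,250)); h=hull(pad); print('pad',rect(plane('top',h,.004)))
ps=blob(s['p'],(95,60,30),(130,255,255),(270,170,370,235)); print('pad s',rect(plane('scene',hull(ps),.004)))
g=blob(t['p'],(55,60,20),(90,255,255),(295,170,360,230)); ys,xs=np.nonzero(g)
P=dep('top',t['d'],np.c_[xs,ys]); zc=np.median(P[:,2]); print('plate z',zc,np.percentile(P[:,2],[5,25,75,95]))
k=P[:,2]>zc-.02; m=np.zeros_like(g); m[ys[k],xs[k]]=1
print('lid',rect(plane('top',hull(m),.085)))
ys,xs=np.nonzero(pad);Q=dep('top',t['d'],np.c_[xs,ys]);print('pad z',np.median(Q[:,2]),rect(Q))
# knob by depth in both views
for n,d,b in(('top',t['d'],(315,185,345,212)),('scene',s['d'],(235,225,270,258))):
    yy,xx=np.mgrid[b[1]:b[3],b[0]:b[2]]; uv=np.c_[xx.ravel(),yy.ravel()];X=dep(n,d,uv);k=X[:,2]>zc+.02
    print(n,'knob n',k.sum(),uv[k].mean(0),X[k].mean(0),X[k,2].max())
gs=blob(s['p'],(55,60,20),(90,255,255),(205,215,300,295));ys,xs=np.nonzero(gs);P=dep('scene',s['d'],np.c_[xs,ys]);k=abs(P[:,2]-.085)<.004;print('lid s',rect(P[k]),np.median(P[k,2]))
for n,f,b in(('top',t,(315,185,345,212)),('scene',s,(235,225,270,258))):
    m=blob(f['p'],(18,120,120),(32,255,255),b); ys,xs=np.nonzero(m);print(n,'brass',len(xs),xs.min(),xs.max(),ys.min(),ys.max(),xs.mean(),ys.mean())
c=[f['p'][y0:y1,x0:x1] for f,(x0,y0,x1,y1) in((t,(295,165,365,235)),(s,(215,220,295,300)))]
cv2.imwrite('pics/c0.png',np.hstack([cv2.resize(i[:,:,::-1],(400,400),interpolation=cv2.INTER_NEAREST) for i in c]))
E
```

```text
pad (array([533.7, 189. ]), array([185.7, 187.6]), 4.64)
pad s (array([533. , 190.8]), array([188.3, 190.2]), 4.82)
plate z 0.08627846402911743 [0.07935432 0.08356573 0.08882836 0.09319008]
lid (array([ 560.2, -181.7]), array([93.8, 94.7]), 3.26)
pad z 0.0043153575571430736 (array([442.9, 159.8]), array([410.4, 223.1]), 17.83)
top knob n 52 [328.63461538 198.25      ] [ 0.50876806 -0.15219701  0.4103352 ] 1.7911535064463822
scene knob n 67 [252.11940299 240.1641791 ] [ 0.62019044 -0.23250122  0.19680545] 1.1568021641917825
lid s (array([ 560.8, -181.1]), array([147.1, 146.2]), 3.19) 0.08569376847308785
top brass 44 325 332 194 200 328.20454545454544 197.11363636363637
scene brass 75 248 255 236 247 252.08 241.17333333333335
```

View pics/c0.png

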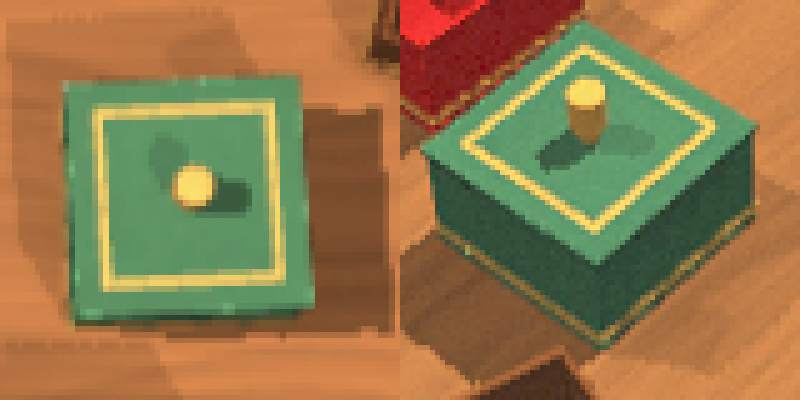

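The crop shows the lid seated closed on the tin; the knob's top is at about (329.0,197.2) in top and (252.2,238.4) in scene.

```bash
cat >> m.py <<'E'
def to(x,y,z,yaw=None,s=None):
    s=s or manip.observe(); R=cv2.Rodrigues(np.zeros(3))[0]
    from scipy.spatial.transform import Rotation as Ro
    R=Ro.from_euler('xyz',s['tcp_rot']).as_matrix()
    print('pos',np.round(s['tcp_pos'],4),'rot deg',np.round(np.degrees(s['tcp_rot']),2),'gap',round(s['finger_gap'],4),'F',np.round(s['force'],1),'t',s['time_s'])
    print('units',np.round(R.T@(np.array([x,y,z])-s['tcp_pos'])/.03,2), '' if yaw is None else f"turn {((np.degrees(s['tcp_rot'][2])-yaw+180)%360-180)/5:.2f}")
E
python3 - <<'E'
from m import *
print(tri((329.,197.2),(252.2,238.4)))
print(plane('top',[(329,197.2)],.122),plane('scene',[(252.2,238.4)],.122))
to(.56,-.18,.222,183.2)
E
```

```text
(array([ 0.56014641, -0.18212408,  0.1232809 ]), np.float64(0.004644606324420452))
[[ 0.55887715 -0.1840472   0.122     ]] [[ 0.56062037 -0.17946788  0.122     ]]
pos [0.1544 0.6053 0.2214] rot deg [-1.7994e+02 -1.0000e-02  1.6569e+02] gap 0.0913 F [-0.6  0.1  0.9] t 0.1
units [-19.57 -22.02   0.  ] turn -3.50
```

Request:
{"api": "carry_out", "payload": {"rows": [[[0,0,-0.5,-0.7,1],[0,0,-0.5,-0.7,1],[0,0,0,-0.7,1],[0,0,0,-0.7,1],[0,0,0,-0.7,1],[0,0,0,0,1],[0,0,0,0,1],[0,0,0,0,1]]]}}

```text
time_s: 0.77
tcp_pos: [0.1545, 0.6055, 0.2517]
tcp_rot: [-3.141, -0.0, -3.088]
force: [0.4, -0.7, 0.3]
finger_gap: 0.0915
finger_force: 0.0
```

```bash
python3 -c "
from m import *
to(.56,-.18,.222,183.2)"
```

```text
pos [0.1545 0.6055 0.2517] rot deg [-1.7998e+02 -1.0000e-02 -1.7693e+02] gap 0.0915 F [ 0.4 -0.7  0.3] t 0.7667
units [-12.1  -26.87   1.  ] turn -0.03
```

Request:
{"api": "carry_out", "payload": {"rows": [[[-0.45,-1,0,0,1],[-0.45,-1,0,0,1],[-0.45,-1,0,0,1],[-0.45,-1,0,0,1],[-0.45,-1,0,0,1],[-0.45,-1,0,0,1],[-0.45,-1,0,0,1],[-0.45,-1,0,0,1]]]}}

```text
time_s: 1.43
tcp_pos: [0.276, 0.3706, 0.2519]
tcp_rot: [3.141, 0.0, -3.087]
force: [0.8, 0.4, -0.0]
finger_gap: 0.0913
finger_force: 0.0
```

Request:
{"api": "carry_out", "payload": {"rows": [[[-0.45,-1,0,0,1],[-0.45,-1,0,0,1],[-0.45,-1,0,0,1],[-0.45,-1,0,0,1],[-0.45,-1,0,0,1],[-0.45,-1,0,0,1],[-0.45,-1,0,0,1],[-0.45,-1,0,0,1]]]}}

```text
time_s: 2.1
tcp_pos: [0.3973, 0.1368, 0.2521]
tcp_rot: [3.142, 0.0, -3.088]
force: [1.0, 1.0, -0.4]
finger_gap: 0.0916
finger_force: 0.0
```

Request:
{"api": "carry_out", "payload": {"rows": [[[-0.45,-1,0,0,1],[-0.45,-1,0,0,1],[-0.45,-1,0,0,1],[-0.45,-1,0,0,1],[-0.45,-1,0,0,1],[-0.45,-1,0,0,1],[-0.45,-1,0,0,1],[0,0,0,0,1]]]}}

```text
time_s: 2.77
tcp_pos: [0.5054, -0.0706, 0.2518]
tcp_rot: [-3.14, 0.002, -3.09]
force: [-0.8, 1.3, -0.1]
finger_gap: 0.0914
finger_force: 0.0
```

```bash
python3 -c "
from m import *
to(.5602,-.1818,.10,183.2)"
```

```text
pos [ 0.5054 -0.0706  0.2518] rot deg [-1.7990e+02  9.0000e-02 -1.7707e+02] gap 0.0914 F [-0.8  1.3 -0.1] t 2.7667
units [-1.63 -3.79  5.07] turn -0.05
```

Request:
{"api": "carry_out", "payload": {"rows": [[[-0.4,-0.95,0,0,1],[-0.4,-0.95,0,0,1],[-0.4,-0.95,0,0,1],[-0.4,-0.95,0,0,1],[0,0,0.7,0,1],[0,0,0.8,0,1],[0,0,0.5,0,1],[0,0,0,0,1]]]}}

```text
time_s: 3.43
tcp_pos: [0.5555, -0.1767, 0.1888]
tcp_rot: [3.139, -0.005, -3.088]
force: [-0.9, 0.7, -0.4]
finger_gap: 0.0916
finger_force: 0.0
```

```bash
python3 -c "
from m import *
to(.5602,-.1818,.10,183.2);snap('scene','s1')
p=cv2.imread('pics/s1.png')[140:300,170:330];cv2.imwrite('pics/c1.png',cv2.resize(p,(560,560)))"
```

```text
pos [ 0.5555 -0.1767  0.1888] rot deg [ 179.86   -0.26 -176.92] gap 0.0916 F [-0.9  0.7 -0.4] t 3.4333
units [-0.16 -0.19  2.96] turn -0.02
```

View pics/c1.png

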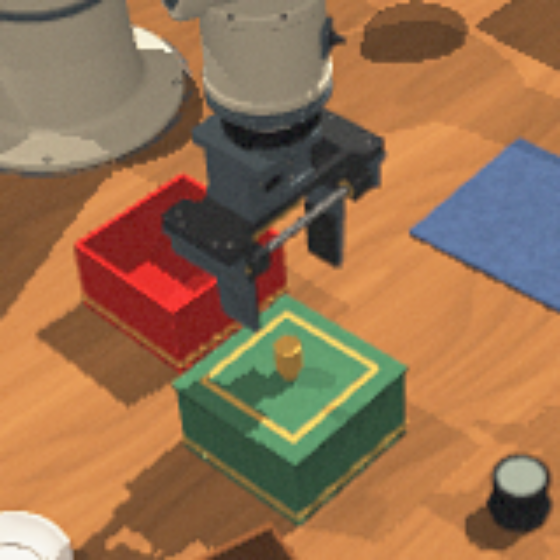

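The fingers straddle the knob (crop about (288,358)) from above, clear on both sides. Descending and closing.

Request:
{"api": "carry_out", "payload": {"rows": [[[-0.15,-0.15,0.6,0,1],[0,0,0.8,0,1],[0,0,0.8,0,1],[0,0,0.4,0,1],[0,0,0.2,0,1],[0,0,0.1,0,1],[0,0,0,0,1],[0,0,0,0,1]]], "squeeze": 25}}

```text
time_s: 4.15
tcp_pos: [0.5626, -0.1817, 0.1062]
tcp_rot: [-3.141, 0.002, -3.086]
force: [1.1, -0.4, 0.0]
finger_gap: 0.0914
finger_force: 0.0
```

```bash
python3 -c "
from m import *
to(.5602,-.1818,.10,183.2)"
```

```text
pos [ 0.5626 -0.1817  0.1062] rot deg [-1.7995e+02  9.0000e-02 -1.7682e+02] gap 0.0914 F [ 1.1 -0.4  0. ] t 4.15
units [0.08 0.   0.21] turn -0.00
```

Request:
{"api": "carry_out", "payload": {"rows": [[[0.05,0,0.1,0,1],[0,0,0.1,0,1],[0,0,0,0,0.5],[0,0,0,0,0.3],[0,0,0,0,0.2],[0,0,0,0,0.1],[0,0,0,0,0.1],[0,0,0,0,0.1]]]}}

```text
time_s: 4.82
tcp_pos: [0.5604, -0.1816, 0.099]
tcp_rot: [-3.142, 0.0, -3.086]
force: [0.2, 1.0, 0.2]
finger_gap: 0.0541
finger_force: 0.0
```

Request:
{"api": "carry_out", "payload": {"rows": [[[0,0,0,0,0],[0,0,0,0,0],[0,0,0,0,0],[0,0,0,0,0],[0,0,0,0,0],[0,0,0,0,0],[0,0,0,0,0],[0,0,0,0,0]]]}}

```text
time_s: 5.48
tcp_pos: [0.5604, -0.1815, 0.0989]
tcp_rot: [3.142, -0.0, -3.086]
force: [0.3, 1.1, -0.2]
finger_gap: 0.0232
finger_force: 25.0
```

```bash
python3 -c "
from m import *
to(.5602,-.1818,.10,183.2)"
```

```text
pos [ 0.5604 -0.1815  0.0989] rot deg [ 180.     -0.   -176.81] gap 0.0232 F [ 0.3  1.1 -0.2] t 5.4833
units [ 0.01 -0.01 -0.04] turn -0.00
```

Request:
{"api": "carry_out", "payload": {"rows": [[[0,0,-0.2,0,0],[0,0,-0.4,0,0],[0,0,-0.6,0,0],[0,0,-0.7,0,0],[0,0,-0.7,0,0],[0,0,-0.5,0,0],[0,0,-0.2,0,0],[0,0,0,0,0]]]}}

```text
time_s: 6.15
tcp_pos: [0.561, -0.1818, 0.1994]
tcp_rot: [-3.14, 0.002, -3.086]
force: [-0.2, -0.8, -1.6]
finger_gap: 0.0235
finger_force: 25.0
```

```bash
python3 -c "
from m import *
to(.5335,.190,.198,184.7)
p,d=snap('top','t1');snap('scene','s2')
cv2.imwrite('pics/c2.png',np.hstack([cv2.resize(cv2.imread('pics/t1.png')[150:250,180:380],(400,200)),cv2.resize(cv2.imread('pics/s2.png')[130:330,150:350],(400,400))[:200]]) if 0 else np.vstack([cv2.resize(cv2.imread('pics/t1.png')[150:250,250:400],(450,300),interpolation=2),cv2.resize(cv2.imread('pics/s2.png')[180:280,190:340],(450,300))]))"
```

```text
pos [ 0.561  -0.1818  0.1994] rot deg [-1.7993e+02  1.3000e-01 -1.7681e+02] gap 0.0235 F [-0.2 -0.8 -1.6] t 6.15
units [ 0.23 12.43  0.03] turn -0.30
```

View pics/c2.png

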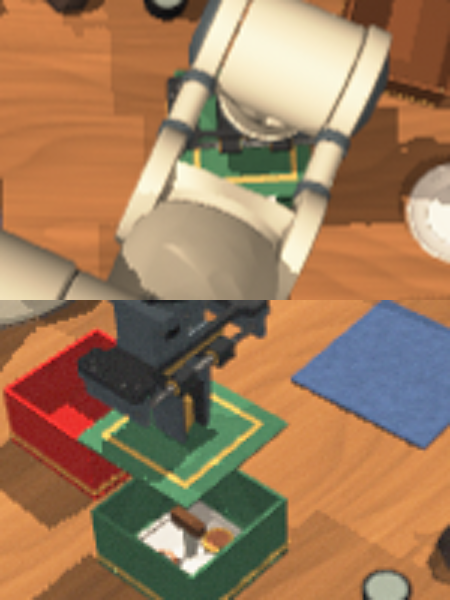

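The lid hangs level from the gripper; under it the tray is visible in the tin with the dark handle and a brass medal.

Request:
{"api": "carry_out", "payload": {"rows": [[[0,0.3,0,0,0],[0,0.6,0,0,0],[0,0.9,0,0,0],[0,1,0,0,0],[0,1,0,0,0],[0,1,0,0,0],[0,1,0,0,0],[0,1,0,0,0]]]}}

```text
time_s: 6.92
tcp_pos: [0.548, 0.0241, 0.1969]
tcp_rot: [3.141, -0.002, -3.086]
force: [1.0, -0.2, -2.2]
finger_gap: 0.0233
finger_force: 25.0
```

Request:
{"api": "carry_out", "payload": {"rows": [[[0.1,1,0,-0.1,0],[0.1,1,0,-0.1,0],[0,1,0,-0.1,0],[0,1,0,0,0],[0,0.8,0,0,0],[0,0.5,0,0,0],[0,0.2,0,0,0],[0,0,0,0,0]]]}}

```text
time_s: 7.58
tcp_pos: [0.5302, 0.1876, 0.1971]
tcp_rot: [-3.142, -0.002, -3.058]
force: [0.9, 0.8, -1.8]
finger_gap: 0.0236
finger_force: 25.0
```

```bash
python3 -c "
from m import *
to(.5335,.190,.031,184.7)
p,d=snap('top','t2');p,d=snap('scene','s3')
g=blob(p,(55,60,20),(90,255,255),(250,100,420,260));ys,xs=np.nonzero(g);P=dep('scene',d,np.c_[xs,ys]);z=np.median(P[:,2]);k=abs(P[:,2]-z)<.006
print('lid',z,rect(P[k]));A=np.c_[P[k][:,:2]-P[k][:,:2].mean(0),np.ones(k.sum())];print(np.linalg.lstsq(A,P[k][:,2],rcond=None)[0])"
```

```text
pos [0.5302 0.1876 0.1971] rot deg [-1.8000e+02 -9.0000e-02 -1.7521e+02] gap 0.0236 F [ 0.9  0.8 -1.8] t 7.5833
units [-0.12  0.07  5.53] turn 0.02
lid 0.18480872214496158 (array([531.2, 188.5]), array([146.7, 149.9]), 4.75)
[ 0.00225938 -0.00133969  0.18470796]
```

Request:
{"api": "carry_out", "payload": {"rows": [[[-0.07,0.07,0.3,0,0],[0,0,0.7,0,0],[0,0,0.9,0,0],[0,0,0.9,0,0],[0,0,0.9,0,0],[0,0,0.7,0,0],[0,0,0.4,0,0],[0,0,0.2,0,0]]]}}

```text
time_s: 8.35
tcp_pos: [0.5321, 0.1874, 0.0455]
tcp_rot: [-3.141, -0.003, -3.061]
force: [0.0, -0.5, -1.6]
finger_gap: 0.0232
finger_force: 25.0
```

Request:
{"api": "carry_out", "payload": {"rows": [[[0,0,0.1,0,0],[0,0,0.1,0,0],[0,0,0.1,0,0],[0,0,0,0,0],[0,0,0,0,0],[0,0,0,0,0],[0,0,0,0,0],[0,0,0,0,0]]]}}

```text
time_s: 9.02
tcp_pos: [0.5332, 0.1887, 0.0392]
tcp_rot: [3.141, 0.001, -3.06]
force: [-0.6, 0.1, -1.8]
finger_gap: 0.0234
finger_force: 25.0
```

```bash
python3 -c "
from m import *
to(.5335,.190,.031,184.7)
p,d=snap('scene','s4')
g=blob(p,(55,60,20),(90,255,255),(250,100,420,260));ys,xs=np.nonzero(g);P=dep('scene',d,np.c_[xs,ys]);z=np.median(P[:,2]);k=abs(P[:,2]-z)<.006
print('lid',z,rect(P[k]))"
```

```text
pos [0.5332 0.1887 0.0392] rot deg [ 1.7999e+02  3.0000e-02 -1.7531e+02] gap 0.0234 F [-0.6  0.1 -1.8] t 9.0167
units [-0.01  0.04  0.27] turn -0.00
lid 0.026296275995673635 (array([533.2, 190.1]), array([146.1, 151.8]), 3.84)
```

Request:
{"api": "carry_out", "payload": {"rows": [[[0,0,0.08,0,0],[0,0,0.07,0,0],[0,0,0.05,0,0],[0,0,0.02,0,0],[0,0,0,0,0],[0,0,0,0,0],[0,0,0,0,0],[0,0,0,0,0]]]}}

```text
time_s: 9.73
tcp_pos: [0.5331, 0.1886, 0.0324]
tcp_rot: [-3.142, 0.0, -3.06]
force: [-0.9, -0.1, -1.3]
finger_gap: 0.0232
finger_force: 25.0
```

Request:
{"api": "carry_out", "payload": {"rows": [[[0,0,0.02,0,0],[0,0,0.02,0,0],[0,0,0.02,0,0],[0,0,0,0,0],[0,0,0,0,0],[0,0,0,0,0],[0,0,0,0,0],[0,0,0,0,0]]]}}

```text
time_s: 10.4
tcp_pos: [0.5332, 0.1886, 0.0309]
tcp_rot: [3.142, 0.0, -3.06]
force: [-2.2, -0.4, 7.1]
finger_gap: 0.0233
finger_force: 25.0
```

Seated (about 9 N change). Releasing and rising.

Request:
{"api": "carry_out", "payload": {"rows": [[[0,0,0,0,0.3],[0,0,0,0,0.4],[0,0,0,0,0.6],[0,0,0,0,0.8],[0,0,0,0,1],[0,0,0,0,1],[0,0,0,0,1],[0,0,0,0,1]]]}}

```text
time_s: 11.07
tcp_pos: [0.5331, 0.1886, 0.0305]
tcp_rot: [3.142, 0.0, -3.06]
force: [0.8, -0.1, -0.3]
finger_gap: 0.0708
finger_force: 0.0
```

Request:
{"api": "carry_out", "payload": {"rows": [[[0,0,-0.2,0,1],[0,0,-0.5,0,1],[0,0,-0.8,0,1],[0,0,-1,0,1],[0,0,-1,0,1],[0,0,-1,0,1],[0,0,-1,0,1],[0,0,-0.5,0,1]]]}}

```text
time_s: 11.73
tcp_pos: [0.534, 0.1889, 0.2146]
tcp_rot: [3.141, 0.004, -3.06]
force: [-0.3, -0.1, 1.3]
finger_gap: 0.0914
finger_force: 0.0
```

```bash
python3 -c "
from m import *
to(.56,-.18,.22,183.2)
p,d=snap('scene','s5');snap('top','t5')
g=blob(p,(55,60,20),(90,255,255),(270,150,420,260));ys,xs=np.nonzero(g);P=dep('scene',d,np.c_[xs,ys]);z=np.median(P[:,2]);k=abs(P[:,2]-z)<.006
print('lid',z,rect(P[k]))
cv2.imwrite('pics/c3.png',np.hstack([cv2.resize(cv2.imread('pics/t5.png')[165:235,295:365],(400,400),interpolation=2),cv2.resize(cv2.imread('pics/s5.png')[220:300,215:295],(400,400),interpolation=2)]))"
```

```text
pos [0.534  0.1889 0.2146] rot deg [ 179.96    0.23 -175.31] gap 0.0914 F [-0.3 -0.1  1.3] t 11.7333
units [  0.14 -12.32  -0.19] turn 0.30
lid 0.018053019507846435 (array([531.9, 188.4]), array([148.8, 152. ]), 4.39)
```

View pics/c3.png

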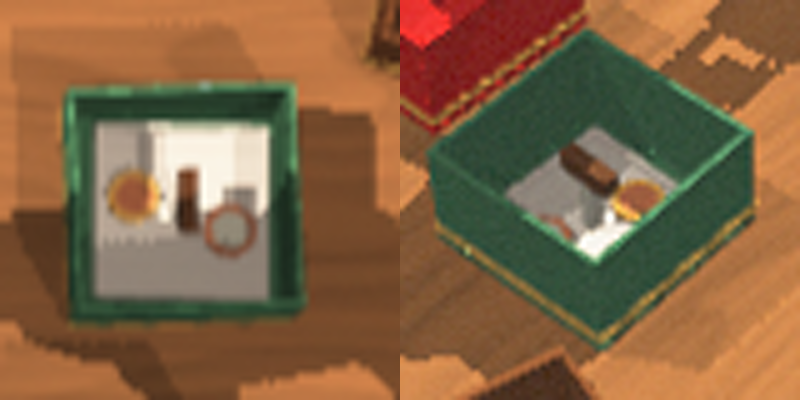

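The tin is open: the handle bar runs up-down in the top view (along world x) at about (327.9,200), top face in scene about (253.4,253), with the brass medal at left (+y) and copper at right.

```bash
python3 - <<'E'
from m import *
t=np.load('t5.npz');s=np.load('s5.npz')
for n,f,b in(('top',t,(322,192,335,208)),('scene',s,(244,245,262,262))):
    m=np.zeros((420,560),np.uint8);x0,y0,x1,y1=b
    m[y0:y1,x0:x1]=((f['p'].max(2)<125)&(f['p'][:,:,0].astype(int)>f['p'][:,:,2]+18)&(f['p'][:,:,0]>f['p'][:,:,1]))[y0:y1,x0:x1]
    k,l,st,c=cv2.connectedComponentsWithStats(m);i=1+np.argmax(st[1:,4]);ys,xs=np.nonzero(l==i)
    uv=np.c_[xs,ys];D=dep(n,f['d'],uv);kk=D[:,2]>.056
    P=plane(n,uv,.065); print(n,len(xs),st[i],uv.mean(0),'plane',P.mean(0),rect(P),'depth',D[kk].mean(0),np.percentile(D[:,2],[10,50,80,95]))
print(tri((327.9,200.),(253.4,253.)))
g=blob(s['p'],(50,50,15),(90,255,255),(205,215,300,295));ys,xs=np.nonzero(g);P=dep('scene',s['d'],np.c_[xs,ys]);k=(P[:,2]>.074)&(P[:,2]<.09);print('tin',rect(P[k]))
E
```

```text
top 30 [326 195   4  11  30] [327.3        201.33333333] plane [ 0.5535623 -0.1840203  0.065    ] (array([ 558.3, -184.7]), array([10.5, 35.6]), 89.97) depth [ 0.55407522 -0.18459684  0.06432066] [0.05697951 0.064207   0.06690177 0.06941841]
scene 65 [247 248  12  12  65] [251.72307692 253.78461538] plane [ 0.56352944 -0.18891465  0.065     ] (array([ 563.9, -189.7]), array([23.2, 49.2]), 84.99) depth [ 0.55993161 -0.18641329  0.06325305] [0.05100226 0.06135282 0.06579363 0.06940829]
(array([ 0.56087882, -0.18395534,  0.06193951]), np.float64(0.006474169027479629))
tin (array([ 560.6, -180.1]), array([143.9, 143.1]), 2.75)
```

Request:
{"api": "carry_out", "payload": {"rows": [[[0,-0.3,-0.2,0.1,1],[0,-0.7,0,0.1,0.9],[0,-1,0,0.1,0.8],[0,-1,0,0,0.7],[0,-1,0,0,0.6],[0,-1,0,0,0.6],[0,-1,0,0,0.6],[0,-1,0,0,0.6]]]}}

```text
time_s: 12.5
tcp_pos: [0.5446, -0.023, 0.2157]
tcp_rot: [3.141, -0.002, -3.086]
force: [0.1, 0.0, -0.1]
finger_gap: 0.0545
finger_force: 0.0
```

Request:
{"api": "carry_out", "payload": {"rows": [[[0,-1,0,0,0.6],[0,-1,0,0,0.6],[0,-1,0,0,0.6],[0,-1,0,0,0.6],[0,-0.7,0,0,0.6],[0,-0.4,0,0,0.6],[0,-0.2,0,0,0.6],[0,0,0,0,0.6]]]}}

```text
time_s: 13.17
tcp_pos: [0.554, -0.1804, 0.2159]
tcp_rot: [3.141, -0.001, -3.087]
force: [-0.5, -0.1, 0.6]
finger_gap: 0.0548
finger_force: 0.0
```

```bash
python3 -c "
from m import *
to(.56,-.18,.046,183.2)"
```

```text
pos [ 0.554  -0.1804  0.2159] rot deg [ 1.7997e+02 -6.0000e-02 -1.7688e+02] gap 0.0548 F [-0.5 -0.1  0.6] t 13.1667
units [-0.21 -0.    5.66] turn -0.02
```

Request:
{"api": "carry_out", "payload": {"rows": [[[-0.1,-0.04,0.3,0,0.6],[-0.1,-0.04,0.6,0,0.6],[0,0,0.8,0,0.6],[0,0,0.7,0,0.6],[0,0,0.4,0,0.6],[0,0,0.2,0,0.6],[0,0,0,0,0.6],[0,0,0,0,0.6]]]}}

```text
time_s: 13.83
tcp_pos: [0.5608, -0.1811, 0.1266]
tcp_rot: [3.141, -0.0, -3.085]
force: [-0.3, -0.4, -0.3]
finger_gap: 0.0546
finger_force: 0.0
```

```bash
python3 -c "
from m import *
to(.560,-.1828,.046,183.2);snap('scene','s6')
cv2.imwrite('pics/c4.png',cv2.resize(cv2.imread('pics/s6.png')[200:300,210:310],(600,600),interpolation=2))"
```

```text
pos [ 0.5608 -0.1811  0.1266] rot deg [ 1.7999e+02 -1.0000e-02 -1.7677e+02] gap 0.0546 F [-0.3 -0.4 -0.3] t 13.8333
units [ 0.03 -0.05  2.69] turn 0.01
```

View pics/c4.png

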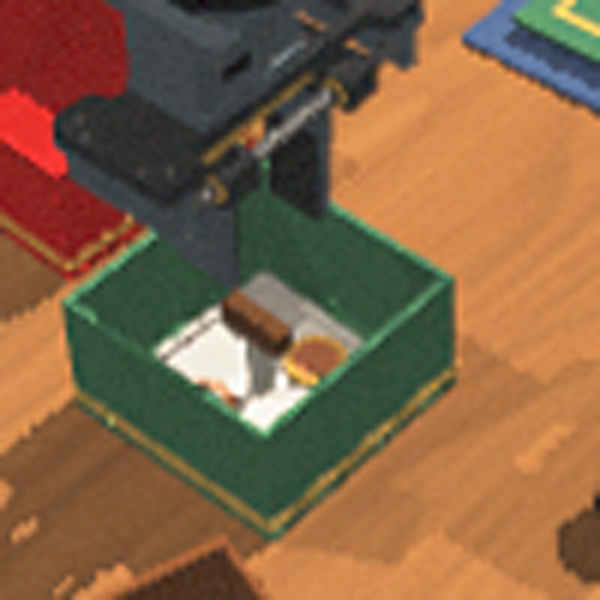

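The fingers straddle the handle bar (crop about (260,322)), with clear space to the tin walls. Descending.

Request:
{"api": "carry_out", "payload": {"rows": [[[0,-0.05,0.3,0,0.6],[0,0,0.5,0,0.6],[0,0,0.6,0,0.6],[0,0,0.6,0,0.6],[0,0,0.4,0,0.6],[0,0,0.2,0,0.6],[0,0,0.05,0,0.6],[0,0,0,0,0.6]]], "squeeze": 10}}

```text
time_s: 14.55
tcp_pos: [0.5608, -0.1834, 0.0472]
tcp_rot: [-3.141, 0.0, -3.086]
force: [-0.9, -0.5, -0.3]
finger_gap: 0.0546
finger_force: 0.0
```

```bash
python3 -c "
from m import *
to(.560,-.1828,.046,183.2);print(plane('scene',[(253.7,252.7)],.065))"
```

```text
pos [ 0.5608 -0.1834  0.0472] rot deg [-1.7999e+02  1.0000e-02 -1.7682e+02] gap 0.0546 F [-0.9 -0.5 -0.3] t 14.55
units [0.03 0.02 0.04] turn -0.00
[[ 0.56482075 -0.18179428  0.065     ]]
```

Request:
{"api": "carry_out", "payload": {"rows": [[[0,0.02,0,0,0.5],[0,0,0,0,0.4],[0,0,0,0,0.35],[0,0,0,0,0.3],[0,0,0,0,0.25],[0,0,0,0,0.22],[0,0,0,0,0.2],[0,0,0,0,0.2]]]}}

```text
time_s: 15.22
tcp_pos: [0.5606, -0.1827, 0.047]
tcp_rot: [-3.142, 0.0, -3.086]
force: [-0.1, 0.3, -1.1]
finger_gap: 0.0185
finger_force: 0.0
```

Request:
{"api": "carry_out", "payload": {"rows": [[[0,0,0,0,0.18],[0,0,0,0,0.16],[0,0,0,0,0.14],[0,0,0,0,0.12],[0,0,0,0,0.1],[0,0,0,0,0.05],[0,0,0,0,0],[0,0,0,0,0]]]}}

```text
time_s: 15.88
tcp_pos: [0.5606, -0.1827, 0.047]
tcp_rot: [-3.142, 0.0, -3.086]
force: [0.8, -1.1, -0.4]
finger_gap: 0.0119
finger_force: 10.0
```

Request:
{"api": "carry_out", "payload": {"rows": [[[0,0,0,0,0],[0,0,0,0,0],[0,0,0,0,0],[0,0,0,0,0],[0,0,0,0,0],[0,0,0,0,0],[0,0,0,0,0],[0,0,0,0,0]]], "squeeze": 30}}

```text
time_s: 16.55
tcp_pos: [0.5607, -0.1827, 0.047]
tcp_rot: [-3.142, 0.0, -3.086]
force: [-0.3, -1.3, -1.1]
finger_gap: 0.0118
finger_force: 30.0
```

Request:
{"api": "carry_out", "payload": {"rows": [[[0,0,-0.05,0,0],[0,0,-0.1,0,0],[0,0,-0.2,0,0],[0,0,-0.3,0,0],[0,0,-0.4,0,0],[0,0,-0.45,0,0],[0,0,-0.45,0,0],[0,0,-0.45,0,0]]]}}

```text
time_s: 17.22
tcp_pos: [0.5606, -0.1827, 0.1205]
tcp_rot: [-3.141, 0.0, -3.086]
force: [0.4, 0.0, -3.0]
finger_gap: 0.0118
finger_force: 30.0
```

Request:
{"api": "carry_out", "payload": {"rows": [[[0,0,-0.45,0,0],[0,0,-0.45,0,0],[0,0,-0.45,0,0],[0,0,-0.45,0,0],[0,0,-0.45,0,0],[0,0,-0.3,0,0],[0,0,-0.2,0,0],[0,0,-0.1,0,0]]]}}

```text
time_s: 17.88
tcp_pos: [0.5608, -0.1828, 0.2056]
tcp_rot: [-3.141, 0.001, -3.086]
force: [-0.2, 0.0, -3.9]
finger_gap: 0.0119
finger_force: 30.0
```

Request:
{"api": "carry_out", "payload": {"rows": [[[0,0,-0.05,0,0],[0,0,0,0,0],[0,0,0,0,0],[0,0,0,0,0],[0,0,0,0,0],[0,0,0,0,0],[0,0,0,0,0],[0,0,0,0,0]]]}}

```text
time_s: 18.55
tcp_pos: [0.5606, -0.1827, 0.2059]
tcp_rot: [3.142, -0.0, -3.086]
force: [-0.4, -0.3, -3.5]
finger_gap: 0.0119
finger_force: 30.0
```

```bash
python3 -c "
from m import *
to(.5605,-.181,.20,183.2);p,d=snap('scene','s7')
cv2.imwrite('pics/c5.png',cv2.resize(p[120:320,190:430,::-1],(720,600)))
yy,xx=np.mgrid[170:280,200:310];uv=np.c_[xx.ravel(),yy.ravel()];c=p[uv[:,1],uv[:,0]].astype(int);P=dep('scene',d,uv)
k=(c.max(1)-c.min(1)<30)&(c.min(1)>80)&(P[:,2]>.12)&(P[:,2]<.20);P=P[k];print(len(P),np.median(P,0),rect(P));A=np.c_[P[:,:2]-P[:,:2].mean(0),np.ones(len(P))];print(np.linalg.lstsq(A,P[:,2],rcond=None)[0])"
```

```text
pos [ 0.5606 -0.1827  0.2059] rot deg [ 1.8000e+02 -1.0000e-02 -1.7681e+02] gap 0.0119 F [-0.4 -0.3 -3.5] t 18.55
units [0.   0.06 0.2 ] turn -0.00
689 [ 0.57931002 -0.19666085  0.16959788] (array([ 561.3, -181.9]), array([113.6, 113. ]), 3.26)
[-0.00154029 -0.00276583  0.1701078 ]
```

View pics/c5.png

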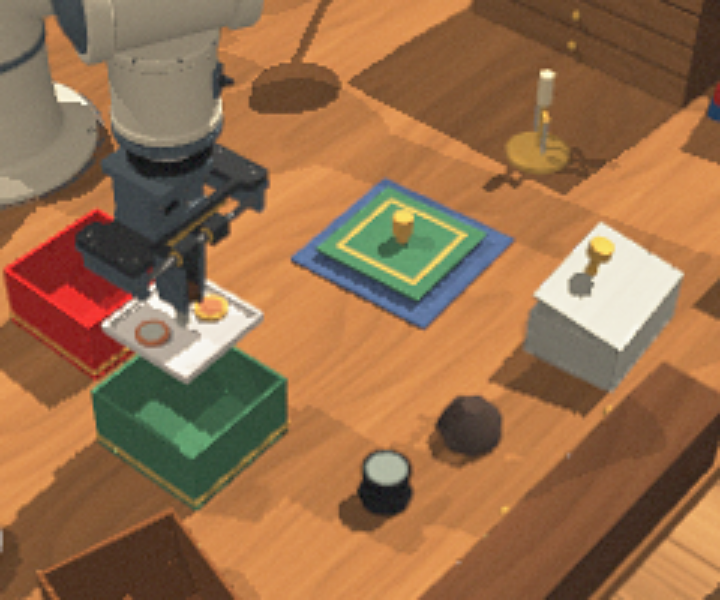

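The picture shows the lid upright on the middle of the pad. The tray is level with both medals in it, centred over the tin with its underside about 8 cm above the rim. Nothing else has moved.

```bash
python3 -c "
from plant import manip
print(manip.finish_job())"
```

```text
the job is handed in; nothing more can be done
None
```

I handed the job in at about 18.6 s: the lid is right way up and released on the middle of the pad, and the arm holds the tray level and still about 8 cm above the tin's rim, both medals in it.

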